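# Slide a socket tray onto the right runners of a bench rack

## Robot

A 6-joint arm with a two-finger parallel gripper is mounted at the origin on the work surface. World frame = base frame: x ahead of the robot, y to its left, z up, the work surface at z = 0. Lengths are in mm, angles in rad, forces in N, time in s.
With the tool pointing down it reaches from about 400 to 925 mm from the base axis. Payload 12.5 kg.
Tool frame: the origin (TCP) lies at the very end of the fingers, on their centre line; the grasp point (between the pads) lies 19 mm behind it; z points along the fingers, y is the direction in which the jaws open and shut (so a half turn about z gives the same grasp; the last joint's range is limited). The gripper opens to 95 mm and grips with 3 to 60 N. Pads are 20 mm wide; open, the fingers measure 119 mm over their backs; the gripper's body (75 mm by 180 mm) begins 59 mm behind the grasp point.
Start: joints at [1.097, 0.491, 1.559, -0, 1.092, -0.106], TCP at [224.712, 583.225, 214.661] pointing down, gripper open.
Joint ranges: [-3.1, 3.1], [-0.84, 2.19], [0.05, 2.79], [-1.13, 4.28], [0.06, 2.93], [-2.69, 2.69]. Speed limits (rad/s): [2.22, 2.22, 2.79, 3.14, 3.14, 3.14].

## Interface

Orientations are given as [roll, pitch, yaw] about the fixed x, y, z axes, in that order (R = Rz(yaw) Ry(pitch) Rx(roll)).
In Python, from cell import env gives the robot as it stands.
- The arm moves only by the shell command python3 -m pendant 'ROWS'. ROWS is JSON, a list that holds one entry, the list of rows, each a list of 5 numbers: the opening, from 0 (shut) to 1 (fully open), then the shift along the tool's x, y, z in m, then the turn about the tool's z in rad. A call has exactly 8 rows; each row is the pose to reach, as a shift and turn from the pose commanded when the call began, along the tool's axes at that moment; what a row does not reach only later rows make up. A row lasts 1/10 s, in which the tool goes at most 50 mm and 8.59 degrees, less where a joint would pass 70% of its speed; a pose out of reach is approached as far as the arm can. A call with a gripper value outside its range is refused whole. The fingers move at their own pace and stop on an object; the grip force is fixed at half the most. Time passes only in rows, so rows that repeat a pose let the fingers close, or fill a call up. It gives the time, the measured TCP pose, the force and the opening at its end, in the units of the state.
- env.state(): the state, without advancing time (a new reading comes with each control period).
- env.read_camera(name): name is "scene" or "top" or "wrist"; returns a dict with "image" (400x640x3 uint8, blue, green, red), "range_z" (400x640 float32, mm along the optical axis (not along the pixel's ray), 0 where there is no reading), "fx", "fy", "cx", "cy" (pixels), "rvec" (rotation vector, rad) and "tvec" (3), from world to camera coordinates, as OpenCV has them; the wrist camera has in their place "tool_from_camera" (4x4, takes a point from camera to tool coordinates, whose origin is the TCP and whose axes are the flange's). Camera axes: x right, y down, z forward; pixel columns grow to the right and rows downward; lengths in mm; the calibration is good to about 2 mm. The wrist camera is an equidistant fisheye: a pixel r from the principal point sees the ray r / f radians off the axis. A picture is of the moment at which its call begins: read the wrist's pose just before it.
- env.job_done(): hands the job in, once; it reports no verdict.
The state is a dict: "t": time; "joints": joint angles; "qvel": joint speeds; "tau": joint torques, N m; "eef_pos": TCP position; "tcp_rot": TCP orientation; "ft_force": force on the tool from outside, world axes, zero at the start; "moment": the same for the moment, N m; "opening": opening from 0.0 (shut) to 1.0 (fully open).
Only numpy, scipy, OpenCV 4.12 (cv2) and the standard library are available. Lean on these libraries where they do the work, as an engineer would, in place of code of your own. Each camera call takes 0.05 s, during which the arm holds its last target. There are 200 camera calls.

## Task

Put the steel socket tray away in the open rack on the bench: slide it into the lowest pair of runners on which it clears the thing that stands inside the rack. Feel it in without forcing it, press it gently past the spring rollers until it is fully home against the rear stops, and let go. Leave everything else on the bench where it is.

Things in the scene. Friction and masses are not known exactly. Their poses are not given: they have to be found in the camera images.
- tray: Socket tray of bright sheet steel, loose on the bench, 0.36 kg give or take a fifth, centre of mass about 20 mm in front of its middle. Origin: centre of its underside; x points to its rear edge (which enters the rack first), z up. Pan 225 mm wide (y), 24 mm deep, from x = -80 to +75 mm, flat underneath. A row of sockets is fixed in it at x = +20 to +50 mm, lower than 30 mm.
- front_plate (a point): Middle of the top edge of the tray's flat upright front plate, axes as the tray's: x = -82.5, z = 55 mm in the tray's frame. Plate 5 mm thick (x = -85 to -80 mm), 250 mm wide, from the underside up to 55 mm. Grip it from above at its middle, fingers closing along x; the pan behind it is free for 90 mm. Held there the tray's rear may droop a little.
- rear_edge (a point): Middle of the tray's rear edge at flange height, axes as the tray's: x = +75, z = 20 mm in its frame. The two side flanges, undersides at z = 20 mm, 4 mm thick, reach out to y = +-130 mm from x = -80 to +75 mm; their rear corners are bevelled by 3 mm. Each has a notch 15 mm long, 6 mm deep in its outer edge, centred at x = +35 mm.
- rack: Open steel rack fixed to the bench, 312 mm wide (y), 262 mm tall. Origin: centre of its underside; x points into it from its open front (the tray moves along +x), z up. Three pairs of C-shaped runners, one above the other. Open on top: free between the runners (237 mm) but for a tie bar at the rear, x = 77 to 95, z = 242 to 262 mm. Pressed by the tray with over 15 N the runners bend.
- landing (a point): Middle of the rack's front landing, on the bench level, x = -64 mm in the rack's frame, axes as the rack's. In every pair the lower lips run from x = -75 mm back, the upper lips only from x = -53 mm and 8 mm above the lower, so the first 22 mm of the lower lips is an open ledge. There the webs flare outwards by 7 mm a side; from x = -53 mm they are 264 mm apart.
- catch_line (a point): On the bench level, x = +35 mm in the rack's frame, axes as the rack's. Catches: a sprung roller, 16 mm across, stands 4.5 mm into each runner at this x, with a rear stop 40 mm behind it. To suit trays each pair's catch, rollers and stops together, is clamped 0 to 25 mm nearer the front than this (not told). Rollers yield to 2 to 6 N of push, then drop into the notches as the tray meets the stops.
- pair1 (a point): Nominal point of the lowest pair, axes as the rack's: the tray's origin comes here when home with the catch fully back. Lower lips, on which its flanges rest, nominally 80 mm above the bench, 20 mm above this point; tray underside then 60 mm up. The runners are clamped in slots: the pair really sits up to 4.5 mm higher or lower (not told, level), its catch 0 to 25 mm nearer the front.
- pair2 (a point): Nominal point of the middle pair, axes as the rack's: the tray's origin comes here when home with the catch fully back. Lower lips, on which its flanges rest, nominally 140 mm above the bench, 20 mm above this point; tray underside then 120 mm up. The runners are clamped in slots: the pair really sits up to 4.5 mm higher or lower (not told, level), its catch 0 to 25 mm nearer the front.
- pair3 (a point): Nominal point of the top pair, axes as the rack's: the tray's origin comes here when home with the catch fully back. Lower lips, on which its flanges rest, nominally 200 mm above the bench, 20 mm above this point; tray underside then 180 mm up. The runners are clamped in slots: the pair really sits up to 4.5 mm higher or lower (not told, level), its catch 0 to 25 mm nearer the front.
- roller1l (a joint): Left (+y) sprung roller of the lowest pair: how far it is pressed back, in m. 0 = fully out (free, or dropped into the tray's notch), about 0.0025 while it rides on a flange edge.
- roller1r (a joint): Right (-y) sprung roller of the lowest pair: how far it is pressed back, in m. 0 = fully out (free, or dropped into the tray's notch), about 0.0025 while it rides on a flange edge.
- roller2l (a joint): Left (+y) sprung roller of the middle pair: how far it is pressed back, in m. 0 = fully out (free, or dropped into the tray's notch), about 0.0025 while it rides on a flange edge.
- roller2r (a joint): Right (-y) sprung roller of the middle pair: how far it is pressed back, in m. 0 = fully out (free, or dropped into the tray's notch), about 0.0025 while it rides on a flange edge.
- roller3l (a joint): Left (+y) sprung roller of the top pair: how far it is pressed back, in m. 0 = fully out (free, or dropped into the tray's notch), about 0.0025 while it rides on a flange edge.
- roller3r (a joint): Right (-y) sprung roller of the top pair: how far it is pressed back, in m. 0 = fully out (free, or dropped into the tray's notch), about 0.0025 while it rides on a flange edge.
- case: Small black plastic bit case, loose, 74 x 112 mm, 39 mm tall, origin at the centre of its underside. One of case, jar and can stands inside the rack (within 50 mm of the rack's origin), the other two stand elsewhere on the bench.
- jar: Glass screw jar with a steel lid, loose, 66 mm across, 95 mm tall, origin at the centre of its underside.
- can: Grey spray can with a black cap, loose, 62 mm across, 152 mm tall, origin at the centre of its underside.
- hammer: Hammer lying on the bench at the right, bystander.
- spanner: Spanner lying on the bench at the right, bystander.
- mug: White mug, 80 mm across, 95 mm tall, bystander.
- tape: Roll of grey tape lying flat, 100 mm across, 48 mm tall, bystander.
- pedal: Black bicycle pedal, about 95 x 60 mm, 26 mm tall, bystander.
Things that resemble listed ones, but are neither listed nor needed, are in the scene too. Of the things that look like the can, the smallest one is meant.

How it is judged:
By the outcome, as a careful person would: the job done as asked, in the order asked, and still so for the second after the job is handed in, with the robot touching nothing.
It also fails if it takes over 56 s, if anything falls off the work surface, if the arm or the gripper's body presses on something with over 40 N, if the wrist force passes 120 N, or if a joint passes its speed limit or range.

## Working session

There is one attempt and no reset: what is moved stays moved. The work goes in short steps, Python scripts to look and compute and a shell command to move; the robot and the scene stay as the last step left them, time stands still between calls to the robot, and variables do not carry over. Pictures are saved under pics/ and viewed, about 8 in all and at most 12, crops included, and the job is handed in when it is done.

```bash
ls; mkdir -p pics; cat > h.py <<'E'
import numpy as np,cv2,pickle
from cell import env
def grab(n):
    s=env.state(); c=env.read_camera(n); c['state']=s
    pickle.dump(c,open(f'pics/{n}.pkl','wb')); return c
def load(n): return pickle.load(open(f'pics/{n}.pkl','rb'))
def cloud(c):
    z=c['range_z'].astype(float); v,u=np.mgrid[:400,:640]
    P=np.stack([(u-c['cx'])/c['fx']*z,(v-c['cy'])/c['fy']*z,z],-1)
    R=cv2.Rodrigues(np.array(c['rvec'],float))[0]
    W=(P-np.array(c['tvec'],float).ravel())@R
    W[z<=0]=np.nan; return W
E
python3 - <<'E'
from h import *
for n in('scene','top'):
    c=grab(n); cv2.imwrite(f'pics/{n}0.png',c['image'])
    R=cv2.Rodrigues(np.array(c['rvec'],float))[0]; print(n,-R.T@np.array(c['tvec']).ravel(),R[2],c['fx'])
s=env.state();print(s)
E
```

```text
pics
scene [1125.97596167  663.59589423 1268.25994443] [-0.41978228 -0.453448   -0.78623644] 415.0569138028853
top [ 254.41588769   40.35693704 1849.69776329] [ 0.16627953 -0.00594142 -0.98606076] 515.3845541265113
{'t': 0.1, 'joints': array([ 1.09739171e+00,  4.91507845e-01,  1.55935965e+00, -1.64921096e-05,
        1.09169817e+00, -1.05578158e-01]), 'qvel': array([ 0.00010493, -0.00111753,  0.00034585,  0.00125606,  0.00028299,
        0.00176535]), 'tau': array([ 2.39007240e-03, -6.13624048e+01, -2.58605593e+01,  6.94062584e-02,
        4.70382068e-02, -4.75862123e-05]), 'eef_pos': array([224.62057326, 583.02689702, 214.1248004 ]), 'tcp_rot': array([-3.14062351e+00, -8.79919791e-05,  2.77377377e+00]), 'ft_force': array([-0.95851127,  0.33639603,  0.50800842]), 'moment': array([ 0.02667216, -0.0137888 , -0.03717849]), 'opening': 1.002026052662384}
```

View pics/scene0.png

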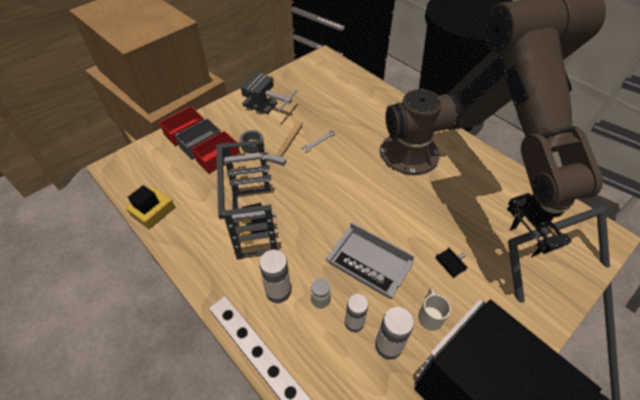

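View pics/top0.png

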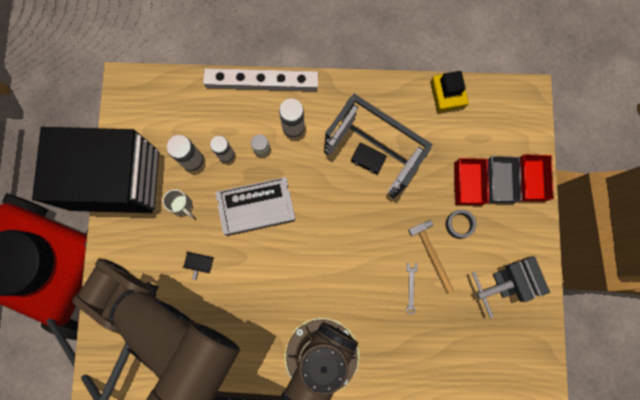

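The black case (368,158 in top) stands in the rack, so the lowest pair looks right. The tray is at (255,205) with its sockets (rear) towards +x. The rack's tie bar runs from (355,98) to (430,145), so it opens towards the lower left. Next I'll measure them.

```bash
python3 - <<'E'
from h import *
c=load('top'); W=cloud(c); 
def pr(p):
    R=np.array(c['rvec'],float); return cv2.projectPoints(np.array(p,float).reshape(-1,1,3),R,np.array(c['tvec'],float),np.array([[c['fx'],0,c['cx']],[0,c['fy'],c['cy']],[0,0,1]]),None)[0]
def box(m,name):
    p=W[m]; r=cv2.minAreaRect(p[:,:2].astype(np.float32)); print(name,len(p),'med',np.nanmedian(p,0).round(1),'rect',np.round(r[0],1),np.round(r[1],1),round(r[2],1),'zmax',np.percentile(p[:,2],98).round(1))
v,u=np.mgrid[:400,:640]; Z=W[...,2]
print('bench z',np.nanmedian(Z[230:300,260:400]))
def win(a,b,cc,d): return (u>=a)&(u<=b)&(v>=cc)&(v<=d)
t=win(205,305,170,245)
box(t&(Z>12),'tray');box(t&(Z>40),'plate')
k=win(320,440,85,205)
box(k&(Z>235),'rack top')
box(k&(Z>20)&(Z<80)&win(345,392,140,178),'case')
box(k&(Z>20)&(Z<48)&win(345,392,140,178),'case')
for n,w in dict(jar=(248,272,132,158),can=(208,236,132,165),mid=(163,205,130,172),big=(276,308,95,140)).items():
    box(win(*w)&(Z>25),n)
im=np.zeros((400,640,3),np.uint8)
hm=np.clip(Z,0,280)/280*255; hm=np.nan_to_num(hm).astype(np.uint8)
crop=np.vstack([np.hstack([cv2.resize(x[80:210,315:445],(390,390),interpolation=0) for x in (c['image'],cv2.applyColorMap(hm,cv2.COLORMAP_JET))])])
cv2.imwrite('pics/rack.png',crop)
E
```

```text
bench z -0.22592127990265626
tray 980 med [520.5 265.2  24. ] rect [506.  247.5] [335.  260.4] 89.2 zmax 57.8
plate 136 med [441.4 235.3  52.8] rect [492.2 242.9] [111.6 245.5] 13.7 zmax 64.7
rack top 1222 med [ 749.  -202.4  261. ] rect [ 709.8 -162.6] [309.6 168. ] 57.4 zmax 269.3
case 652 med [ 700.6 -153.9   38.8] rect [ 700.9 -153.3] [112.1  78.8] 64.5 zmax 48.6
case 635 med [ 700.6 -153.8   38.6] rect [ 700.9 -153.3] [112.1  78.8] 64.5 zmax 46.0
jar 327 med [722.2 234.5  91.6] rect [728.8 236.7] [62.7 62.8] 68.0 zmax 103.2
can 416 med [695.5 360.4 145.1] rect [704.7 365.7] [59.  61.1] 52.9 zmax 159.4
mid 849 med [667.9 475.2 196.3] rect [678.7 486.5] [84.2 81.8] 78.6 zmax 211.9
big 786 med [796.  121.8 197.9] rect [814.5 123.6] [81.2 82.4] 62.9 zmax 212.2
```

View pics/rack.png

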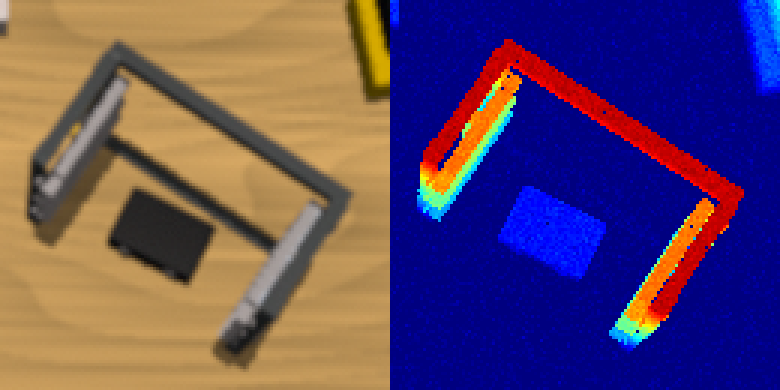

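```bash
cat > fit.py <<'E'
from h import *
import sys
def edges(p,th):
    d=np.array([np.cos(th),np.sin(th)]);n=np.array([-d[1],d[0]])
    return p[:,:2]@d,p[:,:2]@n
def bar(p,along_guess):
    # line fit by trimmed PCA
    q=p[:,:2]
    for _ in range(6):
        m=np.median(q,0) if _==0 else q.mean(0)
        vx,vy,x0,y0=cv2.fitLine(q.astype(np.float32),cv2.DIST_HUBER,0,.01,.01).ravel()
        r=(q-[x0,y0])@[-vy,vx]; k=abs(r)<14
        if k.all():break
        q=q[k]
    return np.arctan2(vy,vx),np.array([x0,y0]),q
E
python3 - <<'E'
from fit import *
for cam in('top','scene'):
    W=cloud(load(cam)).reshape(-1,3); ok=~np.isnan(W[:,0]); W=W[ok]
    Z=W[:,2]
    # rack tie
    o=np.array([705,-157.]); th=np.deg2rad(-32.6) if 0 else np.deg2rad(57.4-90)
    for it in range(4):
        x,y=edges(W-np.r_[o,0],th)
        m=(Z>250)&(Z<272)&(x>70)&(x<102)&(abs(y)<170)
        mm=m&(abs(y)<125)
        k=np.polyfit(y[mm],x[mm],1); th-=np.arctan(k[0])
        o=o+np.array([np.cos(th),np.sin(th)])*(k[1]-86)
        x,y=edges(W-np.r_[o,0],th); m=(Z>250)&(Z<272)&(x>74)&(x<98)&(abs(y)<175)
        lo,hi=np.percentile(y[m],[.3,99.7]); o=o+np.array([-np.sin(th),np.cos(th)])*(lo+hi)/2
    x,y=edges(W-np.r_[o,0],th)
    print(cam,'rack',o.round(1),np.rad2deg(th).round(2),'width',hi-lo,'n',m.sum(),'x',np.percentile(x[mm],[1,99]),'ztop',np.median(Z[mm]))
    f=(Z>240)&(abs(abs(y)-140)<25)&(abs(x)<110); 
    for s in(1,-1):
        g=f&(y*s>0); print('  side',s,g.sum(),np.percentile(x[g],[1,99]).round(1),np.percentile(y[g],[1,99]).round(1))
        g=(Z>195)&(Z<240)&(y*s>0)&(abs(abs(y)-135)<30)&(abs(x)<100); print('  runner3',s,g.sum(),np.percentile(x[g],[1,99]).round(1),np.percentile(y[g],[1,99]).round(1),np.median(Z[g]))
    # tray
    o=np.array([520.,243]); th=np.deg2rad(13.7)
    for it in range(6):
        x,y=edges(W-np.r_[o,0],th)
        # plate top
        m=(Z>45)&(Z<62)&(x>-100)&(x<-65)&(abs(y)<140)
        k=np.polyfit(y[m],x[m],1); th-=np.arctan(k[0])*.8; o=o+np.array([np.cos(th),np.sin(th)])*(k[1]+82.5)
        x,y=edges(W-np.r_[o,0],th)
        m2=(Z>16)&(Z<32)&(abs(x)<70)&(abs(y)<150)
        lo,hi=np.percentile(y[m2],[.5,99.5]); o=o+np.array([-np.sin(th),np.cos(th)])*(lo+hi)/2
    print(cam,'tray',o.round(1),np.rad2deg(th).round(2),'w',hi-lo,m.sum(),'rear x',np.percentile(x[(Z>14)&(Z<32)&(abs(y)<125)&(abs(x)<100)],99),'plate w',np.ptp(np.percentile(y[m],[1,99])),np.median(Z[m]))
    e=m2&(abs(y)>115); 
    for s in(1,-1):
        g=e&(y*s>0)&(Z>18); print('   flange slope',np.rad2deg(np.arctan(np.polyfit(x[g],y[g],1)[0])),g.sum())
E
```

```text
top rack [ 697.1 -153.7] -32.81 width 304.6689315098183 n 622 x [76.41723696 97.37743646] ztop 260.86814480147984
  side 1 334 [-64.5  95.2] [117.2 153.7]
  runner3 1 300 [-73.2  80.9] [117.  152.3] 211.92909142358582
  side -1 346 [-64.5  96.3] [-155.1 -117. ]
  runner3 -1 278 [-72.3  81.1] [-158.1 -119.5] 212.3424481308316
top tray [521.  251.6] 13.84 w 259.51820363213085 120 rear x 75.34398884437512 plate w 237.557170860156 52.93320647740835
   flange slope -0.6430745339359104 125
   flange slope 0.8677477625836508 128
scene rack [ 695.8 -152.3] -32.92 width 306.6504624398791 n 464 x [77.3039952  95.79524593] ztop 262.77191954585743
  side 1 407 [-64.1  94.2] [118.4 154.9]
  runner3 1 415 [-72.4  79. ] [116.1 157.4] 212.84014239513996
  side -1 249 [-64.   93.7] [-157.9 -120.4]
  runner3 -1 425 [-71.6  80.3] [-158.5 -118.7] 212.14519805861073
scene tray [520.7 252.6] 13.8 w 260.04076794265427 211 rear x 75.57168509505362 plate w 244.5535895045229 53.13074649548293
   flange slope -0.29382243152538556 171
   flange slope 0.30507423543428264 141
```

Both cameras agree: the rack is at about (696.5, -153.0), yaw -32.9°, and the tray at about (520.9, 252.1), yaw 13.8°. Sizes match those given. The thing in the rack is the case, 39 mm tall, so I'll use pair 1. Moving above the front plate.

```bash
python3 -m pendant '[[[1,-0.041,-0.031,0.01,0.12],[1,-0.082,-0.062,0.024,0.24],[1,-0.123,-0.094,0.036,0.36],[1,-0.164,-0.125,0.048,0.48],[1,-0.205,-0.156,0.06,0.6],[1,-0.246,-0.187,0.07,0.72],[1,-0.287,-0.218,0.08,0.84],[1,-0.328,-0.2495,0.095,0.962]]]'
cat > go.py <<'E'
from h import *
import sys
def delta(pos,yawdeg):
    s=env.state(); r,p,y=s['tcp_rot']; e=np.array(pos)-s['eef_pos']
    X=np.array([np.cos(y),np.sin(y)]);Y=np.array([np.sin(y),-np.cos(y)])
    print('t',s['t'],'pos',s['eef_pos'].round(1),'rot',np.rad2deg(s['tcp_rot']).round(2),'F',s['ft_force'].round(2),'M',s['moment'].round(2),'open',round(s['opening'],3))
    print('shift',(e[:2]@X).round(1),(e[:2]@Y).round(1),(-e[2]).round(1),'turn',-np.deg2rad(yawdeg-np.rad2deg(y)).round(4))
E
python3 - <<'E'
from go import *
delta([440.8,232.4,60],103.82)
c=grab('wrist'); cv2.imwrite('pics/w1.png',c['image']); print(c['tool_from_camera'],c['fx'])
E
```

```text
t: 0.9
eef_pos: [430.2, 249.7, 125.4]
tcp_rot: [3.141, -0.0, 1.807]
ft_force: [0.7, 1.0, -1.0]
opening: 1.001
t 0.9 pos [430.2 249.7 125.4] rot [ 1.7997e+02 -1.0000e-02  1.0353e+02] F [ 0.74  0.95 -1.05] M [-0.09  0.03 -0.01] open 1.001
shift -19.3 6.2 65.4 turn -0.005
[[ 2.25039138e-04 -9.60790702e-01 -2.77274552e-01  7.93980939e+01]
 [ 9.99999905e-01  1.12634647e-04  4.21318126e-04 -7.88732348e-02]
 [-3.73567817e-04 -2.77274620e-01  9.60790636e-01 -1.70668386e+02]
 [ 0.00000000e+00  0.00000000e+00  0.00000000e+00  1.00000000e+00]] 309.70691628693146
```

View pics/w1.png

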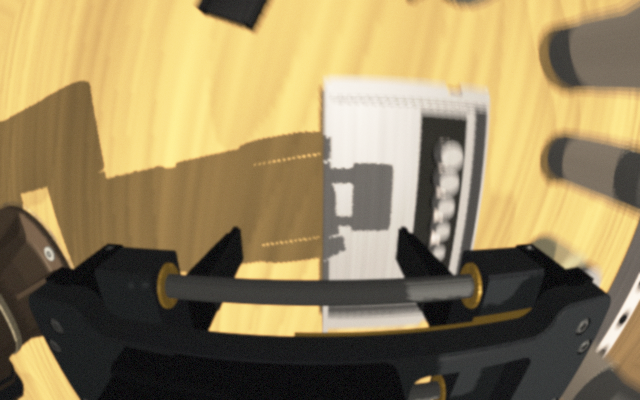

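The plate (column 325) sits between the open fingers. I'll settle, descend part way and check.

```bash
python3 -m pendant '[[[1,-0.012,0.002,0.0,0],[1,-0.012,0.002,0.02,0],[1,-0.012,0.002,0.045,0],[1,-0.012,0.002,0.06,0],[1,-0.012,0.002,0.06,0],[1,-0.012,0.002,0.06,0],[1,-0.012,0.002,0.06,0],[1,-0.012,0.002,0.06,0]]]'
python3 - <<'E'
from go import *
delta([440.8,232.4,19],103.82)
c=grab('wrist');T=np.array(c['tool_from_camera']);z=c['range_z'].astype(float)
v,u=np.mgrid[:400,:640];dx=u-c['cx'];dy=v-c['cy'];r=np.hypot(dx,dy)+1e-9;a=r/c['fx']
P=np.stack([dx/r*np.tan(a)*z,dy/r*np.tan(a)*z,z,np.ones_like(z)],-1)@T.T
s=c['state']; from scipy.spatial.transform import Rotation as Ro
W=P[...,:3]@Ro.from_euler('xyz',s['tcp_rot']).as_matrix().T+s['eef_pos']
W=W[(z>0)&(a<1.3)]
th=np.deg2rad(13.82);d=W[:,:2]-[520.9,252.1];x=d@[np.cos(th),np.sin(th)];y=d@[-np.sin(th),np.cos(th)];Z=W[:,2]
m=(Z>48)&(Z<62)&(abs(x+82)<15)&(y<125)&(y>-10)
print(m.sum(),np.percentile(x[m],[5,50,95]),np.percentile(y[m],[1,99]),np.median(Z[m]),np.polyfit(y[m],x[m],1))
m=(Z>18)&(Z<30)&(abs(x)<65)&(abs(y-125)<30); print(m.sum(),np.percentile(y[m],[1,50,98]),np.median(Z[m]))
E
```

```text
t: 1.75
eef_pos: [434.5, 240.7, 66.4]
tcp_rot: [3.14, -0.0, 1.812]
ft_force: [0.2, 0.3, -0.7]
opening: 0.997
t 1.75 pos [434.5 240.7  66.4] rot [ 1.7991e+02 -2.0000e-02  1.0385e+02] F [ 0.22  0.34 -0.69] M [-0.07  0.07  0.02] open 0.997
shift -9.6 4.1 47.4 turn 0.0005
1718 [-85.5427749  -83.31673636 -81.28234712] [ -8.0751814  123.64691782] 55.594418172428824 [ 4.73859709e-04 -8.34318908e+01]
4246 [113.09607359 122.07215984 131.86749031] 24.545534702195496
```

```bash
python3 -m pendant '[[[1,-0.0096,0.0035,0.01,0],[1,-0.0096,0.0035,0.03,0],[1,-0.0096,0.0035,0.0495,0],[1,-0.0096,0.0035,0.0495,0],[0,-0.0096,0.0035,0.0495,0],[0,-0.0096,0.0035,0.0495,0],[0,-0.0096,0.0035,0.0495,0],[0,-0.0096,0.0035,0.0495,0]]]'
python3 -m pendant '[[[0,0,0,0,0],[0,0,0,0,0],[0,0,0,0,0],[0,0,0,0,0],[0,0,0,-0.01,0],[0,0,0,-0.03,0],[0,0,0,-0.06,0],[0,0,0,-0.1,0]]]'
python3 - <<'E'
from go import *
delta([440.8,232.4,19],103.82)
E
```

```text
t: 2.6
eef_pos: [440.2, 232.0, 16.6]
tcp_rot: [3.14, -0.0, 1.812]
ft_force: [0.2, 1.4, 0.2]
opening: 0.723
t: 3.4
eef_pos: [439.2, 231.6, 116.8]
tcp_rot: [-3.139, 0.0, 1.812]
ft_force: [1.2, -0.8, -0.2]
opening: 0.046
t 3.4 pos [439.2 231.6 116.8] rot [-1.7987e+02  1.0000e-02  1.0381e+02] F [ 1.21 -0.84 -0.21] M [-0.11  0.06  0.01] open 0.046
shift 0.4 1.7 97.8 turn -0.0003
```

Gripped (4.4 mm opening) and lifted. Now carrying it to a standoff in front of the rack.

```bash
python3 -m pendant '[[[0,-0.006,0,0,0.02],[0,-0.02,0,0,0.06],[0,-0.04,-0.001,0.002,0.12],[0,-0.06,-0.002,0.005,0.19],[0,-0.08,-0.003,0.008,0.26],[0,-0.1,-0.004,0.01,0.33],[0,-0.12,-0.005,0.012,0.4],[0,-0.14,-0.006,0.015,0.46]]]'
python3 - <<'E'
from go import *
delta([490.7,-20.1,97],57.14)
E
```

```text
t: 4.2
eef_pos: [467.0, 92.8, 100.0]
tcp_rot: [-3.14, 0.001, 1.347]
ft_force: [-0.2, 1.5, 0.0]
opening: 0.006
t 4.2 pos [467.   92.8 100. ] rot [-1.7989e+02  3.0000e-02  7.7180e+01] F [-0.15  1.53  0.02] M [-0.05  0.05 -0.01] open 0.006
shift -104.8 48.2 3.0 turn 0.3497
```

The opening is 0.006, so the tray isn't held: I lifted before the fingers had closed. Checking the tray.

```bash
cat >> fit.py <<'E'
def tray(W,o,th):
    W=W.reshape(-1,3); W=W[~np.isnan(W[:,0])]; Z=W[:,2]; o=np.array(o,float); th=np.deg2rad(th)
    for it in range(8):
        x,y=edges(W-np.r_[o,0],th)
        m=(Z>45)&(Z<62)&(x>-97)&(x<-68)&(abs(y)<135)
        k=np.polyfit(y[m],x[m],1); th-=np.arctan(k[0])*.8; o=o+np.array([np.cos(th),np.sin(th)])*(k[1]+82.5)
        x,y=edges(W-np.r_[o,0],th)
        m2=(Z>16)&(Z<32)&(abs(x)<70)&(abs(y)<150)
        lo,hi=np.percentile(y[m2],[.5,99.5]); o=o+np.array([-np.sin(th),np.cos(th)])*(lo+hi)/2
    print('tray',o.round(1),np.rad2deg(th).round(2),'w',(hi-lo).round(1),m.sum(),'z plate',np.median(Z[m]).round(1),'rear x',np.percentile(x[(Z>14)&(Z<32)&(abs(y)<125)&(abs(x)<100)],99).round(1))
E
python3 - <<'E'
from fit import *
for n in('scene','top'):
    c=grab(n); tray(cloud(c),[520.9,252.1],13.8)
cv2.imwrite('pics/s2.png',load('scene')['image'][150:350,200:520])
E
```

```text
tray [520.7 253. ] 13.62 w 259.3 209 z plate 53.9 rear x 75.8
tray [520.5 252. ] 13.81 w 259.0 87 z plate 55.1 rear x 75.8
```

View pics/s2.png

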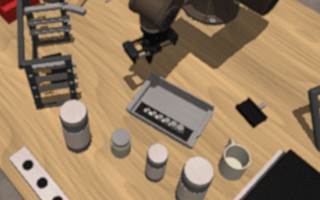

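The tray hasn't moved. Going back, opening the fingers, and this time waiting for them to close fully.

```bash
python3 -m pendant '[[[1,0.006,0,0,-0.02],[1,0.03,0.01,0,-0.1],[1,0.06,0.02,0,-0.2],[1,0.09,0.03,0,-0.3],[1,0.11,0.04,0,-0.4],[1,0.13,0.056,0,-0.465],[1,0.13,0.056,0,-0.465],[1,0.13,0.056,0,-0.465]]]'
python3 - <<'E'
from go import *
delta([440.2,232.2,16.5],103.8)
E
```

```text
t: 5.1
eef_pos: [549.5, 210.0, 100.5]
tcp_rot: [-3.14, -0.0, 1.818]
ft_force: [0.4, 0.0, 1.1]
opening: 0.619
t 5.1 pos [549.5 210.  100.5] rot [-179.93   -0.    104.17] F [0.37 0.04 1.12] M [-0.03  0.04 -0.04] open 0.619
shift 48.3 -100.5 84.0 turn 0.0064
```

```bash
python3 -m pendant '[[[1,0.015,-0.03,0,0],[1,0.03,-0.06,0,0.006],[1,0.0483,-0.0903,0,0.006],[1,0.0483,-0.1003,0,0.006],[1,0.0483,-0.1003,0,0.006],[1,0.0483,-0.1003,0,0.006],[1,0.0483,-0.1003,0.01,0.006],[1,0.0483,-0.1003,0.025,0.006]]]'
python3 - <<'E'
from go import *
delta([440.2,232.2,16.5],103.8)
E
```

```text
t: 5.9
eef_pos: [442.6, 231.4, 75.7]
tcp_rot: [3.14, -0.0, 1.81]
ft_force: [0.0, -0.0, -0.2]
opening: 1.001
t 5.9 pos [442.6 231.4  75.7] rot [ 1.7989e+02 -1.0000e-02  1.0370e+02] F [ 0.01 -0.02 -0.24] M [-0.11  0.06  0.01] open 1.001
shift 1.3 -2.1 59.2 turn -0.0018
```

```bash
python3 -m pendant '[[[1,0.0013,-0.002,0.02,0],[1,0.0013,-0.002,0.045,0],[1,0.0013,-0.002,0.06,0],[0,0.0013,-0.002,0.06,0],[0,0.0013,-0.002,0.06,0],[0,0.0013,-0.002,0.06,0],[0,0.0013,-0.002,0.06,0],[0,0.0013,-0.002,0.06,0]]]'
python3 -m pendant '[[[0,0,0,0,0],[0,0,0,0,0],[0,0,0,0,0],[0,0,0,0,0],[0,0,0,0,0],[0,0,0,0,0],[0,0,0,0,0],[0,0,0,0,0]]]'
```

```text
t: 6.7
eef_pos: [439.5, 232.5, 16.7]
tcp_rot: [3.14, -0.0, 1.811]
ft_force: [0.2, -0.8, -0.9]
opening: 0.635
t: 7.5
eef_pos: [439.2, 232.4, 16.0]
tcp_rot: [3.141, -0.0, 1.811]
ft_force: [1.1, 0.1, -0.4]
opening: 0.053
```

```bash
python3 -m pendant '[[[0,0,0,0,0],[0,0,0,0,0],[0,0,0,-0.005,0],[0,0,0,-0.015,0],[0,0,0,-0.03,0],[0,0,0,-0.06,0],[0,0,0,-0.08,0],[0,0,0,-0.08,0]]]'
```

```text
t: 8.3
eef_pos: [440.0, 232.7, 98.7]
tcp_rot: [3.137, -0.001, 1.811]
ft_force: [0.2, 0.1, -4.0]
opening: 0.054
```

```bash
python3 -m pendant '[[[0,-0.006,0,0,0.02],[0,-0.02,0,0,0.06],[0,-0.04,-0.001,0,0.12],[0,-0.06,-0.002,0,0.19],[0,-0.08,-0.003,0,0.26],[0,-0.1,-0.004,0,0.33],[0,-0.12,-0.005,0,0.4],[0,-0.14,-0.006,0,0.46]]]'
python3 -m pendant '[[[0,-0.015,0.007,0,0.05],[0,-0.03,0.014,0,0.1],[0,-0.045,0.021,0,0.15],[0,-0.06,0.028,0,0.2],[0,-0.075,0.035,0,0.25],[0,-0.09,0.042,0,0.31],[0,-0.1,0.046,0,0.34],[0,-0.105,0.048,0,0.35]]]'
python3 -m pendant '[[[0,0,0,0,0],[0,0,0,0,0],[0,0,0,0,0],[0,0,0,0,0],[0,0,0,0,0],[0,0,0,0,0],[0,0,0,0,0],[0,0,0,0,0]]]'
python3 - <<'E'
from fit import *
from go import delta
delta([490.7,-20.1,97],57.14)
for n in('scene','top'):
    c=grab(n); W=cloud(c).reshape(-1,3); W=W[~np.isnan(W[:,0])]
    x,y=edges(W-[696.5,-153,0],np.deg2rad(-32.86)); Z=W[:,2]
    m=(x<-70)&(x>-240)&(abs(y)<140)&(Z>80)&(Z<125)
    # flange tops
    for s in(1,-1):
        g=m&(y*s>116)&(x>-230)&(x<-90); k=np.polyfit(x[g],Z[g],1); print(n,s,g.sum(),'y ext',np.percentile(y[g]*s,[2,98]).round(1),'zslope deg',np.rad2deg(k[0]).round(2),'z@-90',np.polyval(k,-90).round(1),'z@-220',np.polyval(k,-220).round(1))
        xs=x[g];ys=y[g]*s; out=[np.percentile(ys[(xs>a)&(xs<a+35)],97) for a in(-225,-190,-155,-120)]; print('   outer',np.round(out,1))
    g=m&(abs(y)<125); print('rear x',np.percentile(x[g],99).round(1))
cv2.imwrite('pics/s3.png',cv2.resize(load('scene')['image'][110:310,180:440],None,fx=2,fy=2))
E
```

```text
t: 9.1
eef_pos: [466.1, 93.1, 94.9]
tcp_rot: [-3.139, 0.001, 1.345]
ft_force: [-0.2, -0.4, -3.5]
opening: 0.05
t: 9.9
eef_pos: [490.1, -19.3, 95.3]
tcp_rot: [-3.14, 0.001, 0.998]
ft_force: [-0.2, 1.0, -3.4]
opening: 0.051
t: 10.7
eef_pos: [490.5, -17.9, 96.1]
tcp_rot: [3.142, -0.0, 1.001]
ft_force: [-0.2, -0.1, -2.6]
opening: 0.055
t 10.7 pos [490.5 -17.9  96.1] rot [ 1.800e+02 -1.000e-02  5.734e+01] F [-0.17 -0.11 -2.64] M [ 0.09  0.3  -0.03] open 0.055
shift -1.7 1.3 -0.9 turn 0.0036
scene 1 172 y ext [116.5 133.3] zslope deg 0.28 z@-90 105.1 z@-220 104.5
   outer [131.6 133.1 133.6 132.8]
scene -1 50 y ext [116.7 128.9] zslope deg -0.95 z@-90 104.0 z@-220 106.2
   outer [128.5 129.8 128.3 128.2]
rear x -90.4
top 1 183 y ext [116.3 132.4] zslope deg 0.31 z@-90 103.2 z@-220 102.5
   outer [131.7 132.1 131.5 132.1]
top -1 127 y ext [116.4 126.9] zslope deg -0.2 z@-90 103.4 z@-220 103.8
   outer [126.9 126.9 126.8 126.7]
rear x -87.2
```

View pics/s3.png

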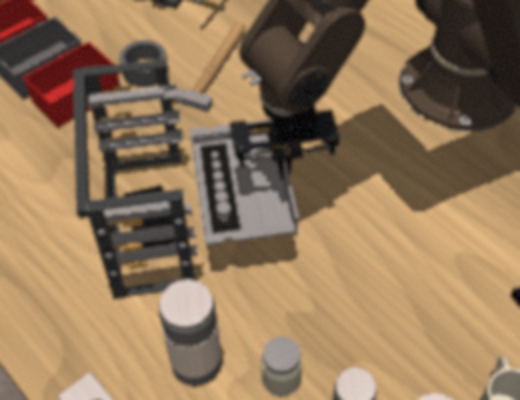

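Tray held level, about 2.5 mm left of the rack axis. Before landing I'll refine the lateral centre and the pair 1 height from data already taken.

```bash
python3 - <<'E'
from fit import *
for n in('scene','top'):
    W=cloud(load(n)).reshape(-1,3); W=W[~np.isnan(W[:,0])]
    x,y=edges(W-[696.5,-153,0],np.deg2rad(-32.86)); Z=W[:,2]
    for s in(1,-1):
        g=(Z>204)&(Z<220)&(abs(x)<50)&(y*s>100)&(y*s<150); print(n,s,'p3 inner',np.percentile(y[g]*s,[1,3,50]).round(1),'z',np.median(Z[g]).round(1))
        g=(Z>240)&(abs(x)<50)&(y*s>100)&(y*s<175); print('    frame y',np.percentile(y[g]*s,[2,50,98]).round(1))
        g=(x>-78)&(x<-52)&(y*s>112)&(y*s<142)&(Z>60)&(Z<235); h,e=np.histogram(Z[g],np.arange(60,236,4)); print('   ledge z',dict((int(a),int(b)) for a,b in zip(e,h) if b>2))
        g=(x>-50)&(x<70)&(y*s>112)&(y*s<125)&(Z>60)&(Z<180); h,e=np.histogram(Z[g],np.arange(60,182,2)); print('   lip z',dict((int(a),int(b)) for a,b in zip(e,h) if b>3))
E
```

```text
scene 1 p3 inner [115.3 116.3 130.8] z 213.3
    frame y [131.7 143.8 154.4]
   ledge z {80: 5, 84: 4, 88: 3, 92: 3, 132: 3, 136: 6, 140: 6, 144: 4, 200: 7, 204: 6, 208: 3, 212: 4}
   lip z {88: 4, 90: 17, 92: 24, 94: 13, 144: 16, 146: 29, 148: 14, 150: 7}
scene -1 p3 inner [118.3 119.  128. ] z 213.9
    frame y [134.6 145.4 155.8]
   ledge z {80: 13, 84: 11, 88: 3, 92: 5, 132: 9, 136: 14, 140: 8, 144: 8, 200: 15, 204: 13, 208: 4, 212: 7, 216: 3}
   lip z {78: 6, 80: 8, 82: 6, 84: 15, 86: 6, 88: 4, 90: 9, 92: 10, 94: 12, 96: 11, 98: 4, 132: 4, 134: 9, 136: 12, 138: 11, 140: 7, 144: 8, 146: 9, 148: 12, 150: 10}
top 1 p3 inner [117.  117.4 126. ] z 212.3
    frame y [133.9 142.7 151.9]
   ledge z {80: 10, 84: 9, 92: 3, 128: 4, 132: 11, 136: 12, 140: 7, 196: 7, 200: 18, 204: 9, 208: 5, 212: 4}
   lip z {86: 4, 88: 8, 90: 11, 92: 9, 94: 4, 96: 5, 138: 4, 140: 5, 142: 6, 144: 13, 146: 14, 148: 13, 150: 7}
top -1 p3 inner [119.8 120.  128. ] z 212.9
    frame y [136.2 144.9 153.7]
   ledge z {76: 4, 80: 8, 84: 5, 128: 4, 132: 6, 136: 11, 140: 4, 144: 3, 196: 10, 200: 12, 204: 10, 208: 3, 212: 3}
   lip z {96: 4, 146: 7}
```

Rack centre is about 1.2 mm further right, and pair 1 lower lips at z ≈ 81. So I shift 3.6 mm right, go 25 mm forward over the ledge, then down.

```bash
python3 -m pendant '[[[0,-0.0036,0.003,0,0.0035],[0,-0.0036,0.012,0,0.0035],[0,-0.0036,0.02,0,0.0035],[0,-0.0036,0.025,0,0.0035],[0,-0.0036,0.025,0.004,0.0035],[0,-0.0036,0.025,0.008,0.0035],[0,-0.0036,0.025,0.012,0.0035],[0,-0.0036,0.025,0.013,0.0035]]]'
python3 -m pendant '[[[0,0,0,0,0],[0,0,0,0,0],[0,0,0,0,0],[0,0,0,0,0],[0,0,0,0,0],[0,0,0,0.001,0],[0,0,0,0.001,0],[0,0,0,0.001,0]]]'
python3 - <<'E'
from fit import *
from go import delta
delta([510,-32,80],57.14)
for n in('scene','top'):
    c=grab(n); W=cloud(c).reshape(-1,3); W=W[~np.isnan(W[:,0])]
    x,y=edges(W-[696.5,-153,0],np.deg2rad(-32.86)); Z=W[:,2]
    m=(x<-62)&(x>-230)&(abs(y)<140)&(Z>75)&(Z<100)
    for s in(1,-1):
        g=m&(y*s>116)&(x>-205)&(x<-85); k=np.polyfit(x[g],Z[g],1); print(n,s,g.sum(),'y ext',np.percentile(y[g]*s,[2,98]).round(1),'z@-90',np.polyval(k,-90).round(1),'z@-200',np.polyval(k,-200).round(1))
        xs=x[g];ys=y[g]*s; print('   outer',np.round([np.percentile(ys[(xs>a)&(xs<a+35)],97) for a in(-200,-165,-130)],1))
E
```

```text
t: 11.6
eef_pos: [509.2, -34.3, 82.4]
tcp_rot: [-3.141, 0.0, 0.997]
ft_force: [-0.5, -0.3, -3.6]
opening: 0.053
t: 12.4
eef_pos: [509.6, -34.5, 82.0]
tcp_rot: [-3.142, -0.0, 0.997]
ft_force: [0.3, 0.4, -3.3]
opening: 0.051
t 12.4 pos [509.6 -34.5  82. ] rot [-179.99   -0.     57.14] F [ 0.28  0.43 -3.33] M [ 0.02  0.27 -0.06] open 0.051
shift 2.3 -1.0 2.0 turn -0.0
scene 1 119 y ext [116.2 129.3] z@-90 90.3 z@-200 90.2
   outer [129.  128.2 128.9]
scene -1 55 y ext [116.1 132.7] z@-90 89.2 z@-200 90.0
   outer [132.2 129.7 131.7]
top 1 114 y ext [116.1 128.5] z@-90 89.1 z@-200 89.7
   outer [128.4 128.8 127.4]
top -1 146 y ext [116.7 131.1] z@-90 88.2 z@-200 89.6
   outer [131.2 131.1 130.3]
```

```bash
python3 -m pendant '[[[0,0,0,0.0005,0],[0,0,0,0.001,0],[0,0,0,0.0015,0],[0,0,0,0.002,0],[0,0,0,0.002,0],[0,0,0,0.002,0],[0,0,0,0.002,0],[0,0,0,0.002,0]]]'
python3 -c "
from go import *
delta([510,-32,80],57.14)"
```

```text
t: 13.3
eef_pos: [509.6, -34.5, 80.0]
tcp_rot: [-3.142, -0.0, 0.997]
ft_force: [-0.3, 0.1, -5.0]
opening: 0.053
t 13.3 pos [509.6 -34.5  80. ] rot [-180.     -0.     57.14] F [-0.25  0.11 -5.01] M [ 0.05  0.26 -0.  ] open 0.053
shift 2.3 -1.0 0.0 turn 0.0
```

```bash
python3 -m pendant '[[[0,0,0,0.0003,0],[0,0,0,0.0006,0],[0,0,0,0.001,0],[0,0,0,0.0013,0],[0,0,0,0.0013,0],[0,0,0,0.0013,0],[0,0,0,0.0013,0],[0,0,0,0.0013,0]]]'
python3 -c "
from go import *
delta([510,-32,80],57.14)"
```

```text
t: 14.1
eef_pos: [509.6, -34.5, 78.8]
tcp_rot: [3.142, -0.0, 0.997]
ft_force: [-0.0, -0.2, -3.5]
opening: 0.044
t 14.1 pos [509.6 -34.5  78.8] rot [ 1.800e+02 -1.000e-02  5.714e+01] F [-0.01 -0.16 -3.53] M [0.06 0.29 0.  ] open 0.044
shift 2.3 -1.0 -1.2 turn 0.0
```

```bash
python3 -m pendant '[[[0,0,0,0.0003,0],[0,0,0,0.0006,0],[0,0,0,0.001,0],[0,0,0,0.0013,0],[0,0,0,0.0013,0],[0,0,0,0.0013,0],[0,0,0,0.0013,0],[0,0,0,0.0013,0]]]' >/dev/null
python3 -c "
from go import *
delta([510,-32,80],57.14)"
```

```text
t 14.9 pos [509.6 -34.5  77.5] rot [ 1.7999e+02 -1.0000e-02  5.7140e+01] F [-3.9   1.53  2.81] M [-0.19  0.21 -0.03] open 0.055
shift 2.3 -1.0 -2.5 turn 0.0
```

```bash
python3 -m pendant '[[[0,0,0,0.0003,0],[0,0,0,0.0006,0],[0,0,0,0.001,0],[0,0,0,0.001,0],[0,0,0,0.001,0],[0,0,0,0.001,0],[0,0,0,0.001,0],[0,0,0,0.001,0]]]' >/dev/null
python3 -c "
from go import *
delta([510,-32,80],57.14)"
```

```text
t 15.7 pos [509.6 -34.4  76.5] rot [ 1.800e+02 -1.000e-02  5.714e+01] F [-4.48  1.95  4.65] M [-0.18  0.13  0.02] open 0.053
shift 2.3 -1.0 -3.5 turn 0.0
```

Contact at TCP z ≈ 78.2, so the lips are at about 82. I'll back off to just above contact and slide in.

```bash
python3 -m pendant '[[[0,0,0,-0.001,0],[0,0,0,-0.002,0],[0,0,0.001,-0.002,0],[0,0,0.003,-0.002,0],[0,0,0.005,-0.002,0],[0,0,0.007,-0.002,0],[0,0,0.008,-0.002,0],[0,0,0.008,-0.002,0]]]' >/dev/null
cat > ft.py <<'E'
from go import *
s=env.state();th=np.deg2rad(-32.86);u=np.array([np.cos(th),np.sin(th)]);n=np.array([-u[1],u[0]])
f=s['ft_force'];m=s['moment'];d=s['eef_pos'][:2]-[696.5,-153]
print('t',s['t'],'rackxy',(d@u).round(1),(d@n).round(1),'rear',(d@u+157.5).round(1),'z',s['eef_pos'][2].round(2),'yaw',np.rad2deg(s['tcp_rot'][2]).round(2),'F rack',(f[:2]@u).round(2),(f[:2]@n).round(2),f[2].round(2),'M',(m[:2]@u).round(2),(m[:2]@n).round(2),m[2].round(2),'open',s['opening'].round(3))
E
python3 ft.py
```

```text
Traceback (most recent call last):
  File "ft.py", line 4, in <module>
    print('t',s['t'],'rackxy',(d@u).round(1),(d@n).round(1),'rear',(d@u+157.5).round(1),'z',s['eef_pos'][2].round(2),'yaw',np.rad2deg(s['tcp_rot'][2]).round(2),'F rack',(f[:2]@u).round(2),(f[:2]@n).round(2),f[2].round(2),'M',(m[:2]@u).round(2),(m[:2]@n).round(2),m[2].round(2),'open',s['opening'].round(3))
                                                                                                                                                                                                                                                                                            ^^^^^^^^^^^^^^^^^^
AttributeError: 'float' object has no attribute 'round'
```

```bash
sed -i "s/s\['opening'\].round(3)/round(s['opening'],3)/" ft.py; python3 ft.py
```

```text
t 16.5 rackxy -213.2 -1.9 rear -55.7 z 78.31 yaw 57.13 F rack -0.96 -0.36 -3.88 M -0.16 0.3 -0.0 open 0.051
```

```bash
python3 -m pendant '[[[0,0,0.001,0,0],[0,0,0.002,0,0],[0,0,0.004,0,0],[0,0,0.006,0,0],[0,0,0.008,0,0],[0,0,0.008,0,0],[0,0,0.008,0,0],[0,0,0.008,0,0]]]' >/dev/null
python3 ft.py
```

```text
t 17.3 rackxy -205.4 -1.9 rear -47.9 z 78.41 yaw 57.14 F rack 0.49 -0.22 -4.69 M -0.13 0.25 -0.02 open 0.057
```

```bash
python3 -m pendant '[[[0,0,0.002,0,0],[0,0,0.005,0,0],[0,0,0.008,0,0],[0,0,0.011,0,0],[0,0,0.014,0,0],[0,0,0.014,0,0],[0,0,0.014,0,0],[0,0,0.014,0,0]]]' >/dev/null
python3 ft.py
```

```text
t 18.1 rackxy -191.4 -1.9 rear -33.9 z 78.42 yaw 57.14 F rack 0.07 -0.58 -4.0 M -0.16 0.27 -0.01 open 0.051
```

```bash
python3 -m pendant '[[[0,0,0.003,0,0],[0,0,0.007,0,0],[0,0,0.011,0,0],[0,0,0.015,0,0],[0,0,0.019,0,0],[0,0,0.022,0,0],[0,0,0.025,0,0],[0,0,0.025,0,0]]]' >/dev/null
python3 ft.py
python3 - <<'E'
from fit import *
c=grab('scene'); grab('top'); cv2.imwrite('pics/s4.png',cv2.resize(c['image'][120:280,200:360],None,fx=3,fy=3))
E
```

```text
t 18.9 rackxy -165.9 -1.9 rear -8.4 z 78.41 yaw 57.13 F rack -0.26 -0.48 -2.97 M -0.14 0.24 -0.01 open 0.05
```

View pics/s4.png

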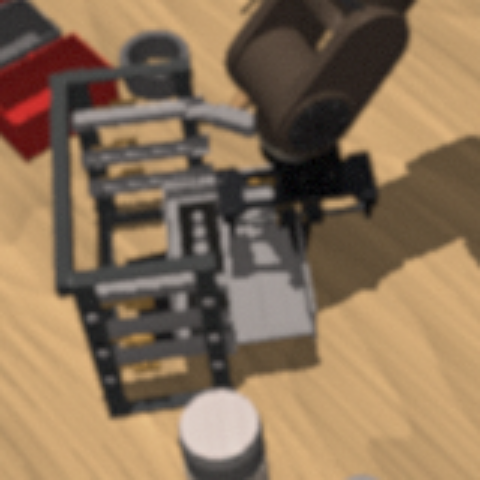

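Level and in the lowest pair, no resistance. I'll keep advancing, watching the force.

```bash
python3 -m pendant '[[[0,0,0.002,0,0],[0,0,0.004,0,0],[0,0,0.006,0,0],[0,0,0.008,0,0],[0,0,0.01,0,0],[0,0,0.012,0,0],[0,0,0.012,0,0],[0,0,0.012,0,0]]]' >/dev/null
python3 ft.py
```

```text
t 19.8 rackxy -154.3 -1.9 rear 3.2 z 78.39 yaw 57.14 F rack -0.1 -1.01 -3.58 M -0.12 0.22 0.01 open 0.049
```

```bash
python3 -m pendant '[[[0,0,0.001,0,0],[0,0,0.002,0,0],[0,0,0.003,0,0],[0,0,0.004,0,0],[0,0,0.005,0,0],[0,0,0.006,0,0],[0,0,0.006,0,0],[0,0,0.006,0,0]]]' >/dev/null
python3 ft.py
```

```text
t 20.6 rackxy -148.3 -1.9 rear 9.2 z 78.41 yaw 57.14 F rack -0.32 0.11 -3.98 M -0.13 0.28 -0.03 open 0.05
```

```bash
python3 -m pendant '[[[0,0,0.001,0,0],[0,0,0.002,0,0],[0,0,0.003,0,0],[0,0,0.004,0,0],[0,0,0.005,0,0],[0,0,0.006,0,0],[0,0,0.006,0,0],[0,0,0.006,0,0]]]' >/dev/null
python3 ft.py
```

```text
t 21.4 rackxy -142.3 -1.9 rear 15.2 z 78.4 yaw 57.14 F rack 0.17 -0.27 -3.25 M -0.15 0.25 -0.05 open 0.051
```

```bash
python3 -m pendant '[[[0,0,0.001,0,0],[0,0,0.002,0,0],[0,0,0.003,0,0],[0,0,0.004,0,0],[0,0,0.005,0,0],[0,0,0.006,0,0],[0,0,0.006,0,0],[0,0,0.006,0,0]]]' >/dev/null
python3 ft.py
```

```text
t 22.2 rackxy -136.3 -1.9 rear 21.2 z 78.41 yaw 57.14 F rack -0.19 0.31 -3.82 M -0.16 0.22 -0.03 open 0.047
```

```bash
python3 -m pendant '[[[0,0,0.001,0,0],[0,0,0.002,0,0],[0,0,0.003,0,0],[0,0,0.004,0,0],[0,0,0.005,0,0],[0,0,0.006,0,0],[0,0,0.006,0,0],[0,0,0.006,0,0]]]' >/dev/null
python3 ft.py
```

```text
t 23.0 rackxy -130.2 -1.9 rear 27.3 z 78.4 yaw 57.14 F rack 0.4 0.66 -4.16 M -0.06 0.29 -0.01 open 0.05
```

```bash
python3 -m pendant '[[[0,0,0.001,0,0],[0,0,0.002,0,0],[0,0,0.003,0,0],[0,0,0.004,0,0],[0,0,0.004,0,0],[0,0,0.004,0,0],[0,0,0.004,0,0],[0,0,0.004,0,0]]]' >/dev/null
python3 ft.py
```

```text
t 23.8 rackxy -126.3 -1.9 rear 31.2 z 78.46 yaw 57.14 F rack -0.27 0.94 -3.76 M -0.13 0.31 0.01 open 0.048
```

```bash
python3 -m pendant '[[[0,0,0.001,0,0],[0,0,0.002,0,0],[0,0,0.003,0,0],[0,0,0.004,0,0],[0,0,0.004,0,0],[0,0,0.004,0,0],[0,0,0.004,0,0],[0,0,0.004,0,0]]]' >/dev/null
python3 ft.py
```

```text
t 24.6 rackxy -122.3 -1.9 rear 35.2 z 78.43 yaw 57.14 F rack 0.78 0.19 -4.54 M -0.13 0.28 -0.01 open 0.052
```

No sustained resistance yet. I'll locate the brass-coloured rollers and stops in the camera data before going further.

```bash
python3 - <<'E'
from fit import *
for n in('scene','top'):
    c=grab(n); W=cloud(c); hsv=cv2.cvtColor(c['image'],cv2.COLOR_BGR2HSV)
    x,y=edges(W.reshape(-1,3)-[696.5,-153,0],np.deg2rad(-32.86)); x=x.reshape(400,640);y=y.reshape(400,640);Z=W[...,2]
    H,S,V=[hsv[...,i] for i in range(3)]
    reg=(abs(x)<80)&(abs(abs(y)-135)<30)&(Z>60)&(Z<235)
    g=reg&(H>8)&(H<30)&(S>110)
    for lo,hi in((62,105),(125,165),(185,225)):
        for s in(1,-1):
            k=g&(Z>lo)&(Z<hi)&(y*s>0)
            if k.sum()>3: print(n,lo,s,k.sum(),'x',np.percentile(x[k],[5,50,95]).round(1),'y',np.median(y[k]).round(1),'z',np.percentile(Z[k],[5,50,95]).round(1))
    # tray rear by flange/rear
    m=(Z>68)&(Z<92)&(abs(y)<112)&(x<85)&(x>-20); print('tray pts',m.sum(),'rear',np.percentile(x[m],[95,98,99.5]).round(1))
    m=(Z>105)&(Z<130)&(abs(y)>50)&(abs(y)<120)&(x<-90)&(x>-150); print('plate',m.sum(),np.median(x[m]).round(1),np.median(Z[m]).round(1))
    if n=='scene': 
        ys,xs=np.nonzero(reg); a,b=ys.min()-5,ys.max()+5; e,f=xs.min()-5,xs.max()+5
        cv2.imwrite('pics/s5.png',cv2.resize(c['image'][a:b,e:f],None,fx=5,fy=5,interpolation=cv2.INTER_CUBIC)[:600,:800])
E
```

```text
scene 62 1 37 x [11.  26.5 44.4] y 146.1 z [82.1 89.8 95.7]
scene 62 -1 19 x [16.1 31.7 47.7] y -148.8 z [85.4 89.3 93.3]
scene 125 1 35 x [13.3 25.7 41.2] y 144.5 z [138.3 145.1 150.6]
scene 125 -1 19 x [13.3 27.3 39.1] y -147.7 z [141.  146.  149.5]
scene 185 1 38 x [ 5.1 23.2 48. ] y 145.5 z [203.7 210.7 215.1]
scene 185 -1 11 x [ 8.6 20.8 29.5] y -147.0 z [213.4 214.4 216.4]
tray pts 204 rear [32.6 33.5 34.1]
plate 26 -122.7 118.4
top 125 1 11 x [-23.6  22.2  77.7] y 145.3 z [135.7 144.1 161.2]
top 185 1 6 x [-63.3 -62.2  -4.9] y 152.4 z [196.8 210.1 221.2]
tray pts 396 rear [36.1 36.8 38.2]
plate 43 -121.2 114.6
```

View pics/s5.png

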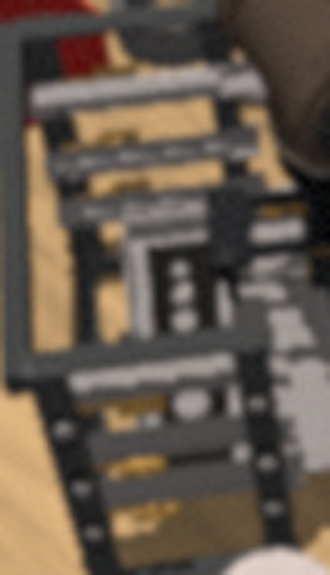

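Brass catch blocks of pair 1 are centred at x ≈ 27–31, so the rollers are probably already riding the flanges and the stops sit at about 67–71. Continuing.

```bash
python3 -m pendant '[[[0,0,0.001,0,0],[0,0,0.002,0,0],[0,0,0.003,0,0],[0,0,0.004,0,0],[0,0,0.005,0,0],[0,0,0.006,0,0],[0,0,0.006,0,0],[0,0,0.006,0,0]]]' >/dev/null
python3 ft.py
```

```text
t 25.5 rackxy -116.2 -1.8 rear 41.3 z 78.44 yaw 57.14 F rack 0.27 0.88 -3.85 M -0.05 0.18 0.0 open 0.051
```

```bash
python3 -m pendant '[[[0,0,0.001,0,0],[0,0,0.002,0,0],[0,0,0.003,0,0],[0,0,0.004,0,0],[0,0,0.005,0,0],[0,0,0.006,0,0],[0,0,0.006,0,0],[0,0,0.006,0,0]]]' >/dev/null
python3 ft.py
```

```text
t 26.3 rackxy -110.2 -1.9 rear 47.3 z 78.42 yaw 57.14 F rack -0.0 -1.0 -3.56 M -0.04 0.29 -0.02 open 0.054
```

```bash
python3 -m pendant '[[[0,0,0.001,0,0],[0,0,0.002,0,0],[0,0,0.003,0,0],[0,0,0.004,0,0],[0,0,0.004,0,0],[0,0,0.004,0,0],[0,0,0.004,0,0],[0,0,0.004,0,0]]]' >/dev/null
python3 ft.py
```

```text
t 27.1 rackxy -106.3 -1.9 rear 51.2 z 78.45 yaw 57.14 F rack -0.04 1.19 -3.89 M -0.08 0.29 -0.01 open 0.05
```

```bash
python3 -m pendant '[[[0,0,0.001,0,0],[0,0,0.002,0,0],[0,0,0.003,0,0],[0,0,0.004,0,0],[0,0,0.004,0,0],[0,0,0.004,0,0],[0,0,0.004,0,0],[0,0,0.004,0,0]]]' >/dev/null
python3 ft.py
```

```text
t 27.9 rackxy -102.3 -1.9 rear 55.2 z 78.46 yaw 57.14 F rack 0.53 0.15 -3.91 M -0.14 0.23 -0.01 open 0.054
```

```bash
python3 -m pendant '[[[0,0,0.001,0,0],[0,0,0.002,0,0],[0,0,0.003,0,0],[0,0,0.003,0,0],[0,0,0.003,0,0],[0,0,0.003,0,0],[0,0,0.003,0,0],[0,0,0.003,0,0]]]' >/dev/null
python3 ft.py
```

```text
t 28.7 rackxy -99.3 -1.9 rear 58.2 z 78.46 yaw 57.14 F rack 2.23 -0.24 -4.31 M -0.02 0.12 0.04 open 0.054
```

```bash
python3 -m pendant '[[[0,0,0.0005,0,0],[0,0,0.001,0,0],[0,0,0.0015,0,0],[0,0,0.002,0,0],[0,0,0.002,0,0],[0,0,0.002,0,0],[0,0,0.002,0,0],[0,0,0.002,0,0]]]' >/dev/null
python3 ft.py
```

```text
t 29.5 rackxy -97.3 -1.9 rear 60.2 z 78.46 yaw 57.14 F rack 2.7 0.87 -4.85 M -0.11 -0.09 0.03 open 0.051
```

```bash
python3 -m pendant '[[[0,0,0.0005,0,0],[0,0,0.001,0,0],[0,0,0.0015,0,0],[0,0,0.002,0,0],[0,0,0.002,0,0],[0,0,0.002,0,0],[0,0,0.002,0,0],[0,0,0.002,0,0]]]' >/dev/null
python3 ft.py
```

```text
t 30.3 rackxy -95.4 -1.9 rear 62.1 z 78.4 yaw 57.14 F rack 0.59 -0.36 -3.68 M -0.11 0.19 0.03 open 0.05
```

The rollers pulled the tray forward at 58–60 as they dropped into the notches. Now 1 mm steps to the stops.

```bash
python3 -m pendant '[[[0,0,0.0005,0,0],[0,0,0.001,0,0],[0,0,0.001,0,0],[0,0,0.001,0,0],[0,0,0.001,0,0],[0,0,0.001,0,0],[0,0,0.001,0,0],[0,0,0.001,0,0]]]' >/dev/null
python3 ft.py
```

```text
t 31.1 rackxy -94.3 -1.9 rear 63.2 z 78.44 yaw 57.14 F rack -0.46 -0.32 -4.01 M -0.14 0.21 -0.0 open 0.048
```

```bash
python3 -m pendant '[[[0,0,0.0005,0,0],[0,0,0.001,0,0],[0,0,0.001,0,0],[0,0,0.001,0,0],[0,0,0.001,0,0],[0,0,0.001,0,0],[0,0,0.001,0,0],[0,0,0.001,0,0]]]' >/dev/null
python3 ft.py
```

```text
t 31.9 rackxy -93.5 -1.9 rear 64.0 z 78.35 yaw 57.14 F rack -2.12 -0.45 -4.18 M -0.31 0.8 0.09 open 0.05
```

```bash
python3 -m pendant '[[[0,0,0.0003,0,0],[0,0,0.0006,0,0],[0,0,0.0006,0,0],[0,0,0.0006,0,0],[0,0,0.0006,0,0],[0,0,0.0006,0,0],[0,0,0.0006,0,0],[0,0,0.0006,0,0]]]' >/dev/null
python3 ft.py
```

```text
t 32.7 rackxy -93.4 -1.9 rear 64.1 z 78.38 yaw 57.15 F rack -7.23 -1.15 -1.58 M -0.29 1.22 0.12 open 0.049
```

Firm stop at rear x ≈ 64 (7 N). I'll ease off the push, lower slightly onto the lips and open.

```bash
python3 -m pendant '[[[0,0,-0.0004,0,0],[0,0,-0.0004,0.0003,0],[0,0,-0.0004,0.0005,0],[0,0,-0.0004,0.0005,0],[0,0,-0.0004,0.0005,0],[0,0,-0.0004,0.0005,0],[0,0,-0.0004,0.0005,0],[0,0,-0.0004,0.0005,0]]]' >/dev/null
python3 ft.py
python3 -m pendant '[[[0.6,0,0,0,0],[0.6,0,0,0,0],[0.6,0,0,0,0],[0.6,0,0,0,0],[0.6,0,0,0,0],[0.6,0,0,0,0],[0.6,0,0,0,0],[0.6,0,0,0,0]]]' >/dev/null
python3 ft.py
python3 - <<'E'
from fit import *
for n in('scene','top'):
    c=grab(n); W=cloud(c); x,y=edges(W.reshape(-1,3)-[696.5,-153,0],np.deg2rad(-32.86)); Z=W[...,2].ravel()
    for s in(1,-1):
        m=(Z>108)&(Z<128)&(y*s>45)&(y*s<122)&(x<-75)&(x>-115); print(n,'plate',s,m.sum(),np.percentile(x[m],[10,50,90]).round(1),np.median(Z[m]).round(1))
E
```

```text
t 33.5 rackxy -93.5 -1.9 rear 64.0 z 78.13 yaw 57.15 F rack -7.24 -2.42 -0.51 M -0.38 1.0 0.15 open 0.048
t 34.3 rackxy -93.1 -1.9 rear 64.4 z 77.92 yaw 57.14 F rack -0.06 0.01 -0.7 M -0.13 0.04 0.04 open 0.594
scene plate 1 31 [-96.3 -94.2 -92.1] 117.6Traceback (most recent call last):
  File "<stdin>", line 5, in <module>
    return _quantile_unchecked(
        a, q, axis, out, overwrite_input, method, keepdims, weights)
    return _ureduce(a,
                    func=_quantile_ureduce_func,
    ...<5 lines>...
                    overwrite_input=overwrite_input,
                    method=method)
    r = func(a, **kwargs)
    result = _quantile(arr,
                       quantiles=q,
    ...<2 lines>...
                       out=out,
                       weights=wgt)
    slices_having_nans = np.isnan(arr[-1, ...])
                                  ~~~^^^^^^^^^
IndexError: index -1 is out of bounds for axis 0 with size 0
```

```bash
python3 -m pendant '[[[0.6,0,0,-0.01,0],[0.6,0,0,-0.03,0],[0.6,0,0,-0.06,0],[0.6,0,0,-0.1,0],[0.6,0,-0.03,-0.14,0],[0.6,0,-0.06,-0.15,0],[0.6,0,-0.09,-0.15,0],[0.6,0,-0.12,-0.15,0]]]'
python3 ft.py
python3 - <<'E'
from fit import *
for n in('scene','top'):
    c=grab(n); W=cloud(c); x,y=edges(W.reshape(-1,3)-[696.5,-153,0],np.deg2rad(-32.86)); Z=W[...,2].ravel()
    for a,b in((-122,-60),(-60,0),(0,60),(60,122)):
        m=(Z>108)&(Z<128)&(y>a)&(y<b)&(x<-75)&(x>-115)
        if m.sum(): print(n,'plate',a,m.sum(),np.percentile(x[m],[10,50,90]).round(1),np.median(Z[m]).round(1))
    m=(Z>70)&(Z<92)&(abs(y)<110)&(x<85)&(x>20); print('rear',np.percentile(x[m],[95,98,99.5]).round(1) if m.sum() else 0)
    m=(Z>25)&(Z<45)&(abs(x)<80)&(abs(y)<80); print('case',m.sum(),np.median(W.reshape(-1,3)[m],0).round(1) if m.sum() else 0)
a=load('scene')['image'][100:300,180:440]; b=load('top')['image'][80:210,315:445]
cv2.imwrite('pics/s6.png',np.hstack([cv2.resize(a,(520,400)),cv2.resize(b,(280,280))[:,:] if 0 else cv2.copyMakeBorder(cv2.resize(b,(280,280)),0,120,0,0,0)]))
E
```

```text
t: 35.15
eef_pos: [515.5, -38.4, 229.2]
tcp_rot: [3.14, -0.001, 0.997]
ft_force: [1.0, 1.3, -0.5]
opening: 0.6
t 35.15 rackxy -214.2 -2.0 rear -56.7 z 229.19 yaw 57.13 F rack 0.12 1.58 -0.48 M -0.09 -0.06 -0.02 open 0.6
scene plate -122 18 [-95.9 -94.1 -92.1] 117.7
scene plate -60 19 [-96.1 -94.1 -92.2] 117.8
scene plate 0 20 [-96.  -93.9 -92.1] 117.9
scene plate 60 24 [-96.2 -94.4 -92.3] 118.6
rear [62.7 63.  63.2]
case 0 0
top plate -122 36 [-94.6 -92.5 -89.5] 115.2
top plate -60 3 [-92.1 -89.7 -89.4] 110.3
top plate 0 5 [-92.5 -91.6 -90.4] 117.2
top plate 60 33 [-95.  -92.8 -89.5] 116.7
rear [65.  66.  67.4]
case 0 0
```

View pics/s6.png

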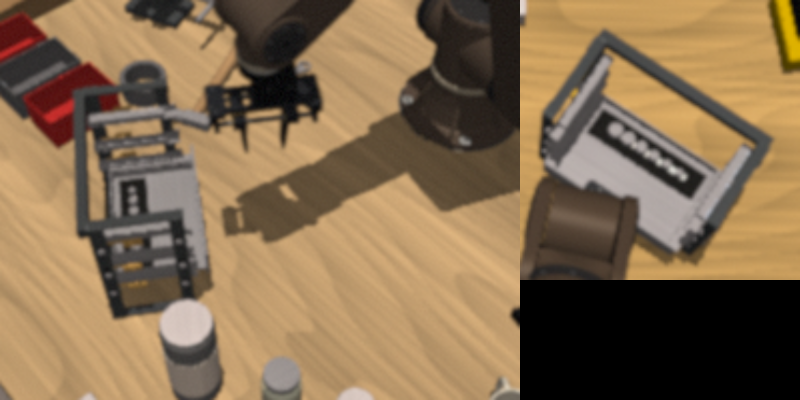

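The plate stands square at x ≈ -93.4, equal to the TCP position when the stop was felt, and the force sequence fits the rollers in the notches. Handing in.

```bash
python3 -c "
from cell import env
print(env.job_done())"
```

```text
the job is handed in; nothing more can be done
None
```

The tray is in the lowest pair of runners, pressed home against the rear stops and released. I handed it in with the arm clear, at about 35 s of the 56 s allowed. The thing standing inside the rack is the 39 mm case, so the lowest pair clears it.

**Fitting:** I touched the tray down on the front ledge at about 82 mm, then slid it in just above that height. The rollers pulled it forward 4–6 mm before the end. It then came up against a firm stop about 11 mm short of the fully-back catch position. The largest push was about 7 N, below the 15 N limit.

**Last checks:**
- **Position:** the front plate stands square across its width at x ≈ -93.4 mm (mean of two cameras). That matches where the stop was felt. The two cameras differ by about 1.5 mm, within their calibration.
- **Rollers:** their positions cannot be read, so that they dropped into the notches is inferred from the forces.
- **Case:** the tray hides it in the last pictures, so I could not check that it had not moved. Its top is at 39 mm and the tray's underside at about 62 mm, so they should not have touched.

**What went wrong:**
- On the first grasp I lifted before the fingers had closed. The tray did not move, and I grasped it again.
- On the way back, a wrong sign took the empty gripper over the tray at 100 mm without touching it.

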